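# Press the yellow screwdriver into its spring-jaw holder

### The job

Put the yellow-handled screwdriver away: lay its handle lengthwise over the two pairs of spring jaws of the tool holder on the bench and press it straight down until the jaws open and snap over it, so that the handle lies centred, level and fully home in both pairs, then let go. Leave the red and the blue screwdriver where they lie.

Things in the scene. Friction and masses are not known exactly. Their poses are not given: they have to be found in the camera images.
- screwdriver_cross_handle (a point): Centre of the yellow handle (half-way along and up) of the yellow-handled screwdriver, 205 mm long, 90 g. The handle is 104 mm long, 28 mm across, and lies on the bench, centre 14 mm up. The y axis runs along the screwdriver, from blade to butt; the handle reaches 52 mm either way, the slim steel blade sticks out towards -y. z is up at the start.
- holder_seat (a point): Seat of the fixed tool holder (dark base 92x130x10 mm): where the handle's centre lies when home, 50 mm up. y along the handle, either way round; x from jaw to jaw. Two stations of grey sprung jaws at y = -35 and 35, each 16 long; fingers fit between them above 20 mm height. Jaw gap 18 at 61 height, flared mouth 50 wide at the top, 79. A push of about 10 N spreads them; they snap over the handle.
- screwdriver_flat_handle (a point): Centre of the red handle of the red-handled screwdriver, 225 mm long overall; handle 104 mm long, 28 mm across, y axis from blade to butt. A bystander, to be left alone.
- screwdriver_stub_handle (a point): Centre of the blue handle of the short blue-handled screwdriver, 160 mm long overall; handle 104 mm long, 28 mm across, y axis from blade to butt. A bystander, to be left alone.
Mind the look-alikes: they are no part of the job. There is more than one size of the part that bears holder_seat; the job needs the larger.

How it is judged:
By the outcome, as a careful person would: the job done as asked, in the order asked, and still so for the second after the job is handed in, with the robot touching nothing.
It also fails if it takes over 38 s, if anything falls off the work surface, if the arm or the gripper's body presses on something with over 40 N, if the wrist force passes 120 N, or if a joint passes its speed limit or range.

### The arm

A 6-joint arm with a two-finger parallel gripper is mounted at the origin on a cart in front of the work surface, level with it; the furniture and walls round the work are solid. World frame = base frame: x ahead of the robot, y to its left, z up, the work surface at z = 0. Lengths are in mm, angles in rad, forces in N, time in s.
With the tool pointing down it reaches from about 300 to 775 mm from the base axis. Payload 14.6 kg.
Tool frame: the origin (TCP) lies midway between the tips of the shut fingers; the grasp point (between the pads) lies 19 mm behind it (ctrl.grip_depth is the distance from the TCP to the grasp point, in mm); z points along the fingers, y is the line along which they close (so a half turn about z gives the same grasp; the last joint's range is limited). The gripper opens to 94 mm and grips with 3 to 60 N. Pads are 16 mm wide; open, the fingers measure 119 mm over their backs; the gripper's body (75 mm by 177 mm) begins 78 mm behind the grasp point.
Start: joints at [1.042, 0.3, 1.521, -0, 1.321, -0.067], TCP at [245.054, 492.38, 205.446] pointing down, gripper open.
Joint ranges: [-3.03, 3.03], [-0.79, 2.21], [0.23, 2.52], [-1.04, 4.18], [0, 3.07], [-2.55, 2.55]. Speed limits (rad/s): [2.22, 2.22, 2.57, 3.14, 3.14, 3.14].

### API

Orientations are given as a rotation vector (axis times angle).
In Python, from plant import ctrl, jaws, planner, sense, imaging, hand_in gives the robot as it stands. Calls block until the motion is done:
- ctrl.move_pose(position, orientation): joint-space move of the TCP to a pose.
- ctrl.line_to(position, attitude=None, feed=150, contact_N=None): straight line of the TCP; attitude=None keeps the orientation; feed is the mean speed in mm/s. With contact_N (N) it stops when the force on the tool has changed by that much, and returns True; else False.
- ctrl.set_joints(angles): joint-space move.
- jaws.gripper_open() and jaws.grab(grip_force=None): open the fingers fully, or close them until they stop; grip_force is the grip in N (None keeps the last).
- ctrl.hold(seconds).
- planner.ik(position, orientation): joint angles nearest the present ones, or None.
- sense(): the state.
- imaging.get_image(name): name is "scene" or "top"; returns the picture (420x560x3 uint8, red, green, blue); there is no depth.
- imaging.camera_model(name): a dict with "fx", "fy", "cx", "cy" (pixels), "rvec" (rotation vector, rad) and "tvec" (3), from world to camera coordinates, as OpenCV has them. Camera axes: x right, y down, z forward; pixel columns grow to the right and rows downward; lengths in mm; the calibration is good to about 2 mm. A picture is of the moment at which its call begins. camera_model takes no time and is no camera call.
A pose or a line that the arm cannot do raises ctrl.PlanningError and nothing moves.
- hand_in(): hands the job in; it is judged then, once.
The state is a dict: "time": time; "qpos": joint angles; "qd": joint speeds; "joint_torque": joint torques, N m; "position": TCP position; "tool_rot": TCP orientation; "contact_force": force on the tool from outside, world axes, zero at the start; "moment": the same for the moment, N m; "grip_width": opening from 0.0 (shut) to 1.0 (fully open); "grasp_force": force on a finger pad.
Only numpy, scipy, OpenCV 4.12 (cv2) and the standard library are available. Lean on these libraries where they do the work, as an engineer would, in place of code of your own. Each camera call takes 0.05 s, during which the arm holds its last target. There are 200 camera calls.

## Working session

There is one attempt and no reset: what is moved stays moved. The work goes in short steps, each a Python script; the robot and the scene stay as the last script left them, time stands still between calls to the robot, and variables do not carry over. Pictures are saved under pics/ and viewed, at most 10 in all, crops included, and the job is handed in when it is done.

```bash
mkdir -p pics; python3 - <<'E'
from plant import *
import cv2
for n in("scene","top"):
    cv2.imwrite(f"pics/{n}0.png",imaging.get_image(n)[:,:,::-1]); print(imaging.camera_model(n))
print(sense())
E
```

```text
{'fx': 430.7582807644374, 'fy': 430.7582807644374, 'cx': 288.4667547204224, 'cy': 211.11654620573617, 'rvec': array([ 2.01166412, -0.77359007,  0.45149046]), 'tvec': array([-338.06809202,  221.81340927,  602.08194231])}
{'fx': 482.1842314225974, 'fy': 482.1842314225974, 'cx': 283.2649523463001, 'cy': 206.64533017580223, 'rvec': array([ 2.12361102, -2.12909834,  0.17872289]), 'tvec': array([ 31.36902318, 481.05951859, 826.23405719])}
{'time': 0.1, 'qpos': array([ 1.04239001e+00,  3.00430168e-01,  1.52149012e+00,  4.25818361e-05,
        1.32075352e+00, -6.65733094e-02]), 'qd': array([-0.00029633, -0.00225224, -0.002479  ,  0.00067847,  0.00083713,
       -0.00030269]), 'joint_torque': array([ 1.23695718e-03, -5.32642901e+01, -3.53284013e+01,  7.09604868e-02,
        2.34725088e-02, -1.24752637e-04]), 'position': array([244.93363506, 492.18473705, 204.94727778]), 'tool_rot': array([-7.18950159e-01, -3.05785442e+00,  1.60448785e-03]), 'contact_force': array([ 0.45357277, -0.53535541,  0.23379863]), 'moment': array([ 0.03423446, -0.02594162,  0.04384495]), 'grasp_force': 0.0, 'grip_width': 0.9978044082549417}
```

View pics/top0.png

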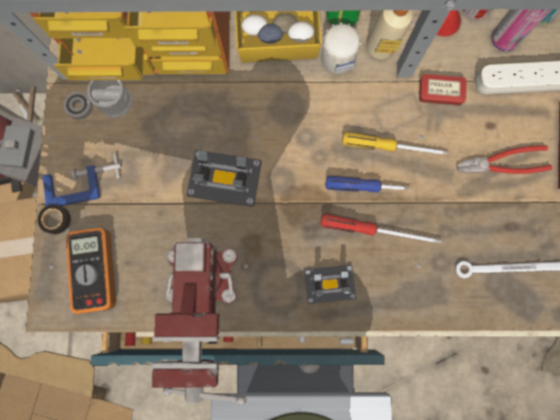

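View pics/scene0.png

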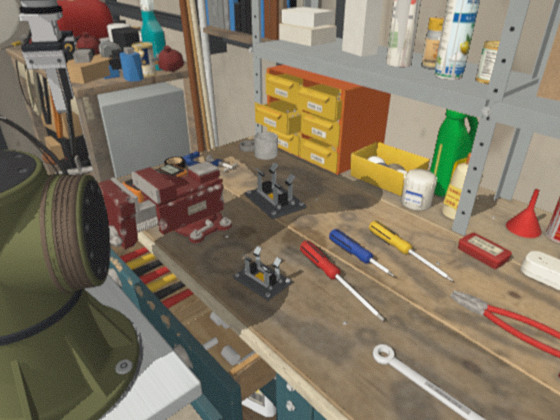

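The top view shows yellow at (370,142), blue at (354,184) and red at (349,225). There are two candidate holders, at (224,178) about 70 px long and at (330,284) about 50 px long. The larger one at (224,178) fits 130x92 mm. I'll measure both and check in a crop.

```bash
cat > h.py <<'E'
from plant import *
import cv2, numpy as np
from scipy.spatial.transform import Rotation as R
def ray(n,uv,z):
    c=imaging.camera_model(n); Rm=cv2.Rodrigues(c["rvec"])[0]
    o=-Rm.T@c["tvec"]; d=Rm.T@np.array([(uv[0]-c["cx"])/c["fx"],(uv[1]-c["cy"])/c["fy"],1])
    return o+d*(z-o[2])/d[2]
def blob(img,lo,hi,roi,k=3):
    x0,y0,x1,y1=roi
    m=cv2.inRange(cv2.cvtColor(img,cv2.COLOR_RGB2HSV)[y0:y1,x0:x1],lo,hi)
    m=cv2.morphologyEx(m,cv2.MORPH_CLOSE,np.ones((k,k)))
    c=max(cv2.findContours(m,0,2)[0],key=cv2.contourArea)
    return c.reshape(-1,2)+[x0,y0]
def rect(pts,n,z):   # min-area rectangle in world at height z
    P=np.array([ray(n,p,z)[:2] for p in pts],np.float32)
    return cv2.minAreaRect(P)
E
python3 - <<'E'
from h import *
im=imaging.get_image("top")
def crop(x0,y0,x1,y1,w=390,h=290): return cv2.resize(im[y0:y1,x0:x1],(w,h),interpolation=cv2.INTER_CUBIC)
C=np.vstack([np.hstack([crop(174,130,274,220),crop(280,240,380,330)]),np.hstack([crop(335,120,455,210),crop(315,165,435,255)])])
cv2.imwrite("pics/crop.png",C[:,:,::-1])
y=blob(im,(20,120,90),(35,255,255),(335,120,455,165)); print("yellow",rect(y,"top",14),len(y),y.min(0),y.max(0))
for roi in((174,135,274,215),(290,250,370,315)):
    b=blob(im,(0,0,0),(180,110,85),roi,7); print("holder",rect(b,"top",10),b.min(0),b.max(0))
E
```

```text
yellow ((612.4574584960938, -133.16595458984375), (103.20569610595703, 28.58263397216797), 82.84229278564453) 41 [342 132] [396 151]
holder ((541.0390625, 142.31961059570312), (128.5160675048828, 97.66584777832031), 83.09058380126953) [188 152] [260 206]
holder ((343.9920349121094, -52.18379592895508), (62.30229568481445, 89.43525695800781), 5.7317705154418945) [304 265] [354 303]
```

View pics/crop.png

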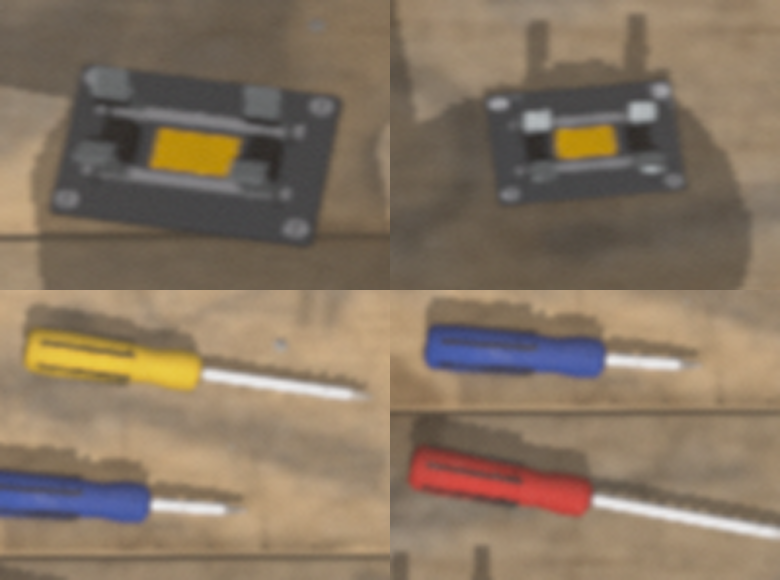

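The crop confirms it: the yellow handle has its butt to the left (+y), and the left-hand holder, 128x97 mm measured, is the larger one. I'll refine the seat from the base bolts, then go and grasp.

```bash
cat >> h.py <<'E'
def down(yaw):  # handle axis at yaw; tool closes across it
    y=np.array([np.sin(yaw),-np.cos(yaw),0]); z=np.array([0,0,-1.]); M=np.c_[np.cross(y,z),y,z]
    c=[R.from_matrix(M@np.diag(s)).as_rotvec() for s in((1,1,1),(-1,-1,1))]
    q=sense()["qpos"]
    return c
def best(p,yaw):
    q=sense()["qpos"]; o=[]
    for r in down(yaw):
        j=planner.ik(p,r)
        if j is not None:o.append((np.abs(np.array(j)-q).max(),r))
    return min(o,key=lambda t:t[0])[1]
E
python3 - <<'E'
from h import *
bl,tr,br,tl=[ray("top",p,12)[:2] for p in((190.9,191.5),(256.3,162.9),(249.9,201.1),(197.6,153.3))]
print("seat",(bl+tr)/2,(tl+br)/2,"yaw",[np.degrees(np.arctan2(*(d[::-1]))) for d in(bl-br,tl-tr)],np.linalg.norm(bl-br),np.linalg.norm(br-tr))
im=imaging.get_image("top")
o=blob(im,(15,150,80),(30,255,255),(205,160,240,195)); print("orange",rect(o,"top",10))
p=np.array([612.5,-133.2,120]); yaw=np.radians(82.8); r=best(p,yaw)
ctrl.move_pose(p,r); print(sense()["time"],sense()["qpos"])
p[2]=4; print(ctrl.line_to(p,feed=120,contact_N=12),sense()["position"])
jaws.grab(40); s=sense(); print(s["grip_width"],s["grasp_force"],s["position"])
p[2]=130; ctrl.line_to(p,feed=150); s=sense(); print(s["time"],s["grip_width"],s["contact_force"])
I=[imaging.get_image(n) for n in("top","scene")]
cv2.imwrite("pics/lift.png",np.hstack([I[0][80:330,150:470],cv2.resize(I[1][100:340,200:480],(320,250))])[:,:,::-1])
E
```

```text
seat [543.46199467 142.5802776 ] [543.76277214 143.05774702] yaw [np.float64(80.43160077491348), np.float64(80.21267144946557)] 112.65764839086523 74.5676072518687
orange ((544.4483642578125, 143.3098602294922), (39.982872009277344, 23.679502487182617), 80.82315063476562)
2.7833 [-2.71292381e-01  5.45095134e-01  1.37880739e+00  8.89348032e-05
  1.21751902e+00 -1.46872030e-01]
False [ 612.98548178 -133.29282281    4.86325347]
0.27062411853420915 39.90502928994829 [ 612.43157845 -133.18580392    3.95622027]
5.9583 0.2664261010864004 [ 0.37002978 -0.6243457  -0.98414057]
```

View pics/lift.png

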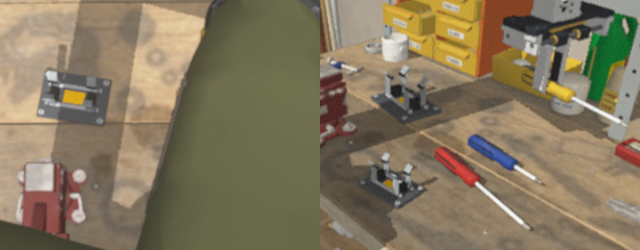

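Lifted: in the scene half the screwdriver hangs level in the gripper at about (560,90). I'll carry it above the seat (543.7,142.9, yaw 80.5°) and look again.

```bash
python3 - <<'E'
from h import *
p=np.array([543.7,142.9,130]); r=best(p,np.radians(80.5))
ctrl.move_pose(p,r); p[2]=88; ctrl.line_to(p,feed=120); s=sense(); print(s["time"],s["position"],s["grip_width"],s["contact_force"])
I=[imaging.get_image(n) for n in("top","scene")]
for n,im in zip(("top","scene"),I): np.save(f"{n}.npy",im)
cv2.imwrite("pics/above.png",np.hstack([cv2.resize(I[0][110:260,130:290],(400,375)),cv2.resize(I[1][130:250,220:348],(400,375))])[:,:,::-1])
E
```

```text
7.6583 [544.04710128 142.43160745  88.22320777] 0.27134781115775847 [-0.02706139  0.82393905  0.4681285 ]
```

View pics/above.png

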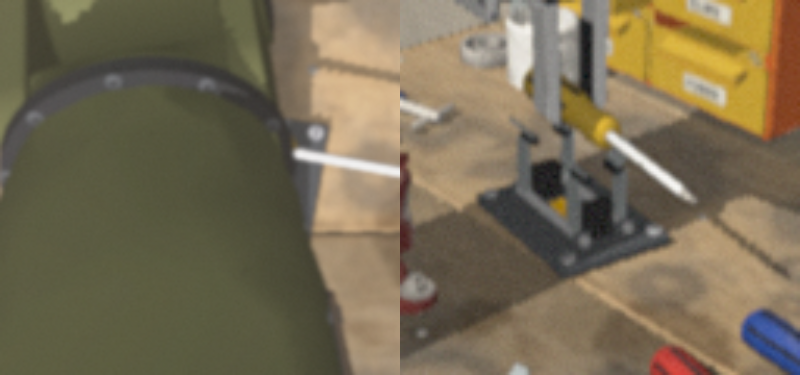

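The crop shows the handle level above both jaw pairs, with the fingers falling between the stations. The front end of the handle is near crop (607,131). Pressing down now.

```bash
python3 - <<'E'
from h import *
print("front",ray("scene",(286.2,171.9),98))
p=np.array([543.7,142.9,60.])
print(ctrl.line_to(p,feed=60,contact_N=60)); s=sense(); print(s["position"],s["contact_force"])
p[2]=39; print(ctrl.line_to(p,feed=40,contact_N=60)); s=sense(); print(s["time"],s["position"],s["contact_force"],s["moment"],s["grip_width"])
I=imaging.get_image("scene")
cv2.imwrite("pics/pressed.png",cv2.resize(I[120:260,210:370],(640,560))[:,:,::-1])
E
```

```text
front [536.76216641  94.2823345   98.        ]
False
[543.5550963  143.06319813  59.42913116] [ 0.74455015  2.76024949 -1.22137661]
False
9.05 [543.47223565 142.80023083  39.71630809] [-8.22953857 -1.80799173 15.03758195] [-0.28411399  1.50874315  0.00668324] 0.2693156025504825
```

View pics/pressed.png

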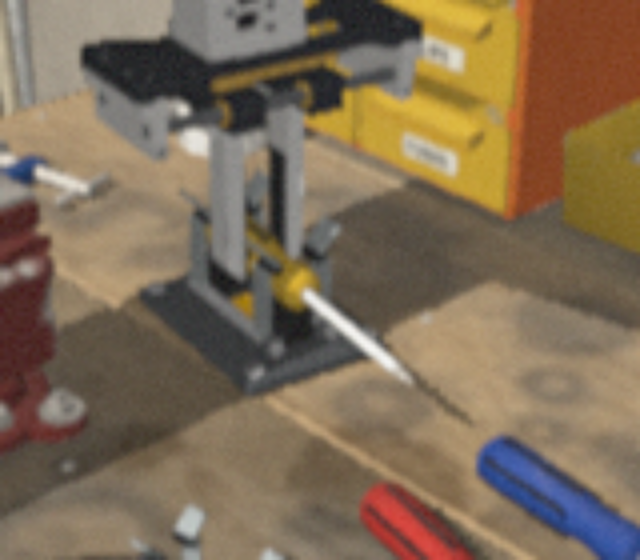

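The picture shows the handle down between both jaw pairs, with a 15 N upward reaction on the tool. I'll release, lift, move aside and check.

```bash
python3 - <<'E'
from h import *
jaws.gripper_open()
p=np.array([543.7,142.9,190.]); ctrl.line_to(p,feed=120)
q=sense()["qpos"].copy(); ctrl.set_joints([0.9,*q[1:]]); s=sense(); print(s["time"],s["grip_width"],s["position"])
I=[imaging.get_image(n) for n in("top","scene")]
cv2.imwrite("pics/end.png",np.hstack([cv2.resize(I[0][130:230,170:310],(400,286)),cv2.resize(I[1][150:250,230:370],(400,286))])[:,:,::-1])
try:
    y=blob(I[0],(20,120,70),(35,255,255),(180,140,290,220),9); print(rect(y,"top",50),y.min(0),y.max(0))
except Exception as e: print(e)
E
```

```text
13.0917 1.00061902987129 [320.64036581 461.401527   189.2012413 ]
((540.471923828125, 144.38893127441406), (104.14021301269531, 32.01505661010742), 79.34369659423828) [192 161] [249 184]
```

View pics/end.png

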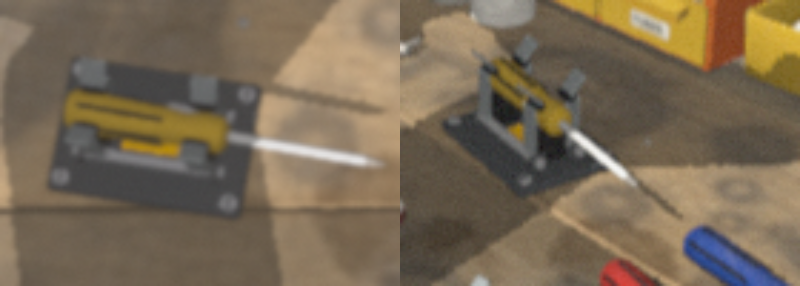

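The end picture shows the handle in both jaw pairs, about 1 mm off along its axis. I'll probe its top gently with shut fingers to confirm it is fully home (the top should be at about 64 mm).

```bash
python3 - <<'E'
from h import *
jaws.grab(10)
p=np.array([543.7,142.9,110.]); r=best(p,np.radians(80.5)); up=p+[0,0,80]
ctrl.move_pose(up,r); ctrl.line_to(p,feed=150)
p[2]=60; print(ctrl.line_to(p,feed=25,contact_N=18)); s=sense(); print(s["time"],s["position"],s["contact_force"])
ctrl.line_to(up,feed=120)
q=sense()["qpos"].copy(); ctrl.set_joints([0.9,*q[1:]]); print(sense()["time"])
I=[imaging.get_image(n) for n in("top","scene")]
cv2.imwrite("pics/end2.png",np.hstack([cv2.resize(I[0][130:230,170:310],(400,286)),cv2.resize(I[1][150:250,230:370],(400,286))])[:,:,::-1])
y=blob(I[0],(20,120,70),(35,255,255),(180,140,290,220),9); print(rect(y,"top",50))
E
```

```text
True
18.5833 [544.4874576  142.79465192  62.37710459] [-2.5289773  -0.92672136  7.3039925 ]
21.25
((540.4403076171875, 144.22314453125), (104.56118774414062, 32.36294937133789), 79.07627868652344)
```

View pics/end2.png

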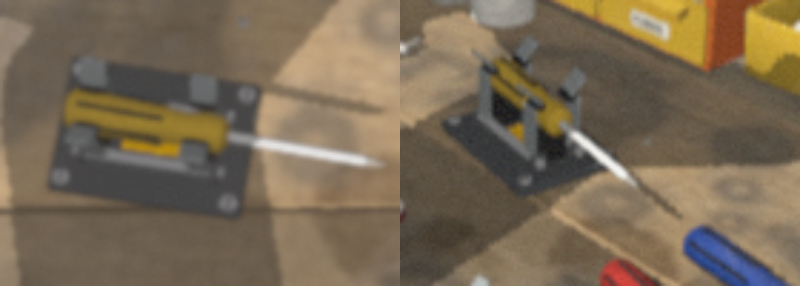

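The top stops at about 63 mm, and the handle has not moved in the new picture, so it is fully home. Handing in.

```bash
python3 -c "
from plant import *
print(hand_in())"
```

```text
the job is handed in; nothing more can be done
None
```

The yellow-handled screwdriver is snapped into both jaw pairs of the larger holder, level and within about 1 mm of centre lengthwise; a light press on top stopped it at about 63 mm (64 expected), the red and blue screwdrivers were not touched, and I handed in at about 21 s with the arm clear.

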